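# Clip the grabber probe onto the contact stud of the etching stand

### The arm

A 6-joint arm with a two-finger parallel gripper is mounted at the origin on a cart in front of the work surface, level with it; the furniture and walls round the work are solid. World frame = base frame: x ahead of the robot, y to its left, z up, the work surface at z = 0. Lengths are in mm, angles in rad, forces in N, time in s.
With the tool pointing down it reaches from about 300 to 875 mm from the base axis. Payload 6.4 kg.
Tool frame: the origin (TCP) lies midway between the tips of the shut fingers; the grasp point (between the pads) lies 19 mm behind it (grip_point_offset is the distance from the TCP to the grasp point, in mm); x points along the fingers, z is the direction in which the jaws open and shut, and the axes are right-handed (so a half turn about x gives the same grasp; the last joint's range is limited). The gripper opens to 85 mm and grips with 20 to 120 N. Pads are 22 mm wide; open, the fingers measure 114 mm over their backs; the gripper's body (76 mm by 85 mm) begins 54 mm behind the grasp point. The pads swing forward as they close: fully open they stand 13 mm farther back than shut.
Start: joints at [-1.538, 0.181, 1.607, -0, 1.354, -0.206], TCP at [136.024, -558.694, 231.288] pointing down, gripper open.
Joint ranges: [-2.99, 2.99], [-0.89, 2.07], [0.3, 2.58], [-1.14, 4.28], [0, 2.63], [-3.12, 3.12]. Speed limits (rad/s): [2.57, 2.57, 3.01, 3.14, 3.14, 3.14].

### API

Orientations are given as a unit quaternion [x, y, z, w].
In Python, from rig import observe, get_image, sign_off, grip_point_offset gives the robot as it stands. The module is installed in compiled form; this text tells all that it offers.
- The arm moves only by the tool arm_command, never from a script. Its argument "increments" is a list of rows, each a list of 3 entries, a list of its own where there are three numbers: the opening, from -1 (shut) to 1 (fully open), then the shift along the tool's x, y, z as a fraction of full scale, then the turn, a rotation vector about the tool's x, y, z as a fraction of full scale. A call has exactly 10 rows; each row shifts and turns the pose as measured when the row begins, along the tool's axes as they then stand; what a row does not reach is not made up. Full scale, the value 1, is 0.03 m for a shift and 0.12 rad for a turn. A row lasts 1/8 s, in which the tool goes at most 62.5 mm and 10.7 degrees, less where a joint would pass 70% of its speed; a pose out of reach is approached as far as the arm can. A call with a number of a shift or a turn outside -1 to 1 is refused whole. A call with a gripper value outside its range is refused whole. The fingers move at their own pace and stop on an object; "newtons" is the grip in N (left out, the last holds). Time passes only in rows, so rows that do not move let the fingers close, or fill a call up. It gives the time, the measured TCP pose, the force and the opening at its end, in the units of the state.
- observe(): the state, without advancing time (a new reading comes with each control period).
- get_image(name): name is "scene" or "top" or "wrist"; returns a dict with "frame" (400x640x3 uint8, blue, green, red), "camera_matrix" (3x3 intrinsics, pixels), "R" (3x3) and "t" (3): a world point X has camera coordinates R X + t; the wrist camera has in their place "hand_eye" (4x4, takes a point from camera to tool coordinates, whose origin is the TCP and whose axes are the tool frame's). Camera axes: x right, y down, z forward; pixel columns grow to the right and rows downward; lengths in mm; the calibration is good to about 2 mm. A picture is of the moment at which its call begins: read the wrist's pose just before it. There is no depth.
- sign_off(): hands the job in, once; it reports no verdict.
The state is a dict: "time_s": time; "q": joint angles; "joint_velocities": joint speeds; "joint_efforts": joint torques, N m; "tcp_pos": TCP position; "eef_rot": TCP orientation; "wrist_force": force on the tool from outside, world axes, zero at the start; "moment": the same for the moment, N m; "finger_gap": finger opening in mm.
Only numpy, scipy, OpenCV 4.12 (cv2) and the standard library are available. Lean on these libraries where they do the work, as an engineer would, in place of code of your own. Each camera call takes 0.05 s, during which the arm holds its last target. There are 200 camera calls.

### The job

Clip the grabber probe onto the brass stud of the etching stand: squeeze its two upright tabs together so that the hook comes out, feel for the stud by moving the open hook sideways along the slot until the stem lies in it, then let go so that the spring closes the hook on the stem below the stud's head. Leave the probe clipped there, lying flat on the stand's plate and pointing straight across the slot. Do not ram the stud, and leave the two bottles and the mounted specimen as they are.

Things in the scene. Friction and masses are not known exactly. Their poses are not given: they have to be found in the camera images.
- stand: Fixed etching stand: aluminium plate 210 x 220 x 12 mm, grey supply housing across its far side. Origin: plate underside, below the middle of a dark slot. x points from slot to housing, y along the slot (x = 0), z up. Plate top z = 12 mm, x -115 to 95, y -110 to 110 mm; housing from x = 40 mm on, up to z = 75 mm. Over 60 N between probe and stand or stud counts as ramming.
- slot_mid (a point): Middle of the slot on the plate's top. On the slot line one brass stud is clamped (holds 100 N) anywhere up to 30 mm either way from here: its place is NOT reported, it must be seen or felt. Over the plate: stem 12 mm across; from 34 to 49 mm up a knurled head 30 mm across, too wide to drop the hook over.
- probe: Loose black grabber probe, about 180 g, lying flat; 123 mm long at rest, 30 wide, 66 high. Origin on its underside, x along it towards the hook, z up. Body x = -14 to 36 mm, 26 mm high; nose x = 36 to 70 mm, 18 wide, 22 high, with a flat end. Two upright tabs with flat outer faces stand on it; squeezing them together pushes the hook out past the nose.
- front_tab (a point): Middle of the fixed front tab's outer face, 21 mm ahead of the probe's origin and 51 mm above the underside. The tab is 6 mm thick, 26 mm wide, free to grip from 28 to 66 mm above the underside; below lies the nose.
- rear_tab (a point): Middle of the outer face of the rear tab, which moves with the plunger: same size and height as the front tab. At probe x = -45 mm at rest, -21 mm pressed home: 66 mm over both tabs at rest, 42 mm squeezed.
- plunger (a joint): Travel of plunger and hook in m along the probe's x: 0 at rest, 0.024 pressed home with the hook fully out; about 0.010 when the hook has closed on the 12 mm stem. A spring drives it back: 6 N at rest, 13 N pressed home.
- hook_mouth (a point): Moves with the hook, on the probe's centre line 12 mm above the underside, at x = 66 mm + travel. Hook: 6 mm rod, shaft on the -y side (inner face y = -9), cross arm with inner face 6 mm ahead of this point, 7 mm barb turned back at y = 9 to 15; it opens to +y. Pressed home: 26 mm from nose to arm, 19 mm from nose to barb (middle at x = 79.5); at rest 2 mm. Clipped: this point is at the stem.
- etchant_a: Bystander: bottle, 34 mm across, 89 mm high, standing to the left of the stand. Origin under its foot.
- etchant_b: Bystander: bottle, 34 mm across, 89 mm high, standing to the right of the stand. Origin under its foot.
- specimen: Bystander: round mounted specimen, 30 mm across, 16 mm high, lying on the left front of the stand's plate. Origin at its underside.
Not all that is in view belongs to the job. What is shaped like the probe but green is not meant.

How it is judged (in metres and radians):
On the way, in this order (a step that is already met when the one before it is completed fails the run):
1. the tabs are squeezed between the fingers and the hook is out (value of joint plunger above 0.018 m and contact force between the fingers and probe above 2 N), for 0.2 s.
2. the open hook is low over the slot line of the stand (value of joint plunger above 0.014 m and x of hook_mouth in the frame of stand between -0.015 and 0.025 m and z of hook_mouth in the frame of stand below 0.045 m and y of hook_mouth in the frame of stand between -0.09 and 0.09 m), for 0.1 s.
At the end, for the whole second after the job is handed in: The hook is shut on the stud's stem (plunger travel 8 to 12.5 mm, hook mouth within 5 mm of the slot line and 45 mm of its middle); the probe lies at rest flat on the plate (within 6 mm of its top, tilt under 0.1 rad), nearside of the slot and square to it within 0.35 rad (value of joint plunger between 0.008 and 0.0125 m and x of hook_mouth in the frame of stand between -0.005 and 0.005 m and y of hook_mouth in the frame of stand between -0.045 and 0.045 m and z of probe in the frame of stand between 0.009 and 0.018 m and angle between probe's own z axis and vertical below 0.1 rad and angle between the x axis of probe and the x axis of stand, either way round below 0.35 rad and x of probe in the frame of stand below 0 m and linear speed of probe below 0.02 m/s); the robot touches nothing.
It fails at once if the stud or stand is rammed with the probe (over 60 N) (contact force between probe and stand above 60 N).
It fails at once if a bottle is shifted by over 20 mm or tipped (distance of any of etchant_a, etchant_b from where it was at the start of the episode above 0.02 m or angle between any of etchant_a, etchant_b's own z axis and vertical above 0.3 rad).
It fails at once if the specimen is shifted by over 20 mm (distance of specimen from where it was at the start of the episode above 0.02 m).
It also fails if it takes over 38 s, if anything falls off the work surface, if the arm or the gripper's body presses on something with over 40 N, if the wrist force passes 120 N, or if a joint passes its speed limit or range.

## Working session

There is one attempt and no reset: what is moved stays moved. The work goes in short steps, Python scripts to look and compute and a tool call to move; the robot and the scene stay as the last step left them, time stands still between calls to the robot, and variables do not carry over. Pictures are saved under pics/ and viewed, about 8 in all and at most 12, crops included, and the job is handed in when it is done.

Besides the shell and the picture viewer there is one more tool, called after "Request:" as a command line: name --argument value ..., lists and objects as JSON in quotes. arm_command: Moves the arm, as the interface text tells. Shift numbers are shares of 0.03 m and turn numbers shares of 0.12 rad, none past 1 either way. Its arguments: {"type":"object","properties":{"increments":{"type":"array","items":{"type":"array"}},"newtons":{"type":"number"}},"required":["increments"]}

```bash
mkdir -p pics && ls && cat > h.py <<'E'
import numpy as np, cv2
from rig import observe, get_image
def snap(name,fn):
    o=observe(); d=get_image(name); cv2.imwrite('pics/'+fn+'.png',d['frame'])
    if 'hand_eye' in d:
        from scipy.spatial.transform import Rotation as R
        T=np.eye(4);T[:3,:3]=R.from_quat(o['eef_rot']).as_matrix();T[:3,3]=o['tcp_pos']
        M=np.linalg.inv(T@np.array(d['hand_eye'])); d['R'],d['t']=M[:3,:3],M[:3,3]
    np.savez('pics/'+fn+'.npz',K=d['camera_matrix'],R=d['R'],t=d['t'])
    return d
def ray(fn,u,v,z):
    c=np.load('pics/'+fn+'.npz');R,t,K=c['R'],c['t'].ravel(),c['K']
    o=-R.T@t; d=R.T@np.linalg.inv(K)@[u,v,1.]
    return (o+d*(z-o[2])/d[2]).round(1)
def proj(fn,X):
    c=np.load('pics/'+fn+'.npz'); p=c['K']@(c['R']@np.array(X)+c['t'].ravel()); return (p[:2]/p[2]).round(1)
E
python3 -c "
from h import *
import rig;print(rig.grip_point_offset)
print(observe())
snap('top','top0');snap('scene','scene0')"
```

```text
pics
18.700000000000003
{'time_s': 0.0, 'q': array([-1.53830394e+00,  1.81558564e-01,  1.60796680e+00, -1.39762061e-05,
        1.35380530e+00, -2.06306542e-01]), 'joint_velocities': array([-0.00041895, -0.000361  , -0.00012993,  0.00027428, -0.00139701,
       -0.00152651]), 'joint_efforts': array([-8.14887767e-05, -4.44873190e+01, -3.51338518e+01, -2.49182658e-04,
        9.08840244e-03,  1.66622156e-07]), 'tcp_pos': array([ 135.9993413 , -558.13373919,  230.3942128 ]), 'eef_rot': array([ 0.43734866,  0.55639745, -0.43641371,  0.55559977]), 'wrist_force': array([-0.75717573,  0.0434649 ,  0.44580523]), 'moment': array([ 0.01385864, -0.03912731, -0.01323085]), 'finger_gap': 85.50040574281533}
```

View pics/top0.png

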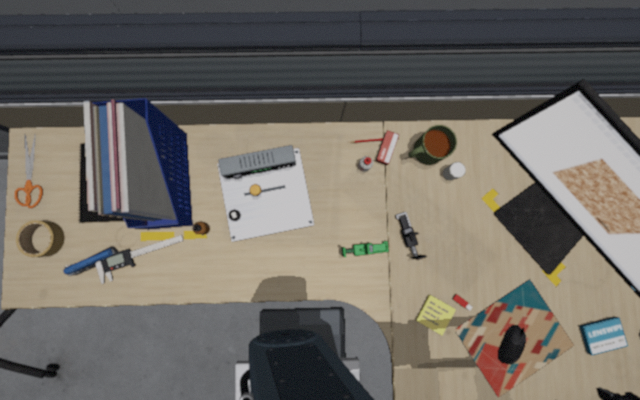

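View pics/scene0.png

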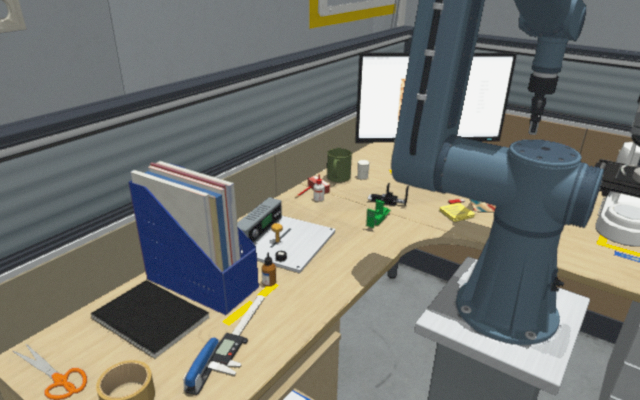

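The top view shows the stand at (265,190) with the stud at (256,190) and the specimen at (235,214). The bottles are at (200,228) and (365,163). Probe candidates are the black one at (408,235), the green decoy at (365,249) and the black mouse at (512,343). I choose the one at (408,235) and will check it in a close crop.

```bash
python3 -c "
from h import *
a=cv2.imread('pics/top0.png');s=cv2.imread('pics/scene0.png')
A=cv2.resize(a[130:280,190:440],None,fx=3.2,fy=3.2,interpolation=cv2.INTER_CUBIC)
cv2.imwrite('pics/c1.png',A);print(A.shape)
for p in [(408,235),(365,249),(265,190),(256,190),(200,228),(365,163)]: print(p,ray('top0',*p,0))
c=np.load('pics/top0.npz');print(-c['R'].T@c['t'].ravel(),c['K'][0,0]); c=np.load('pics/scene0.npz');print(-c['R'].T@c['t'].ravel())
"
```

```text
(480, 800, 3)
(408, 235) [ 468.5 -299.8    0. ]
(365, 249) [ 434.2 -184.2    0. ]
(265, 190) [596.2  77.4   0. ]
(256, 190) [596.7 101.3   0. ]
(200, 228) [498.9 249.    0. ]
(365, 163) [ 664.3 -191.9    0. ]
[ 460.59563077  -37.44095697 1033.35134906] 390.155421290354
[-148.6811795   952.56734028  726.41924869]
```

View pics/c1.png

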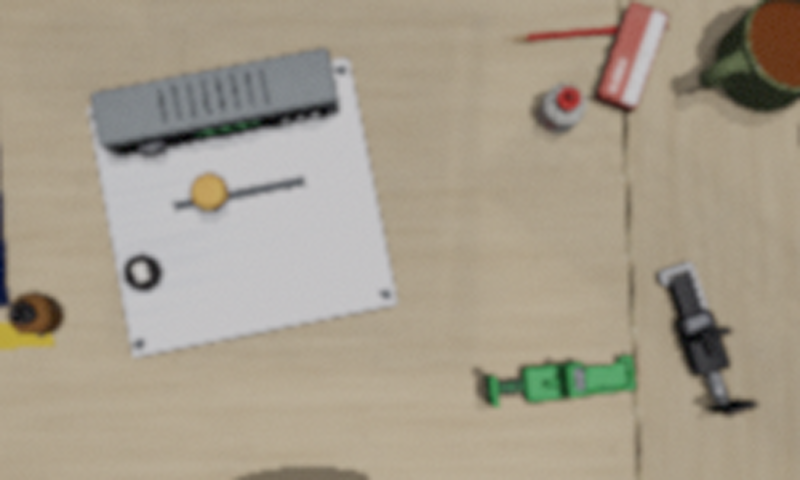

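```bash
cat >> h.py <<'E'
from scipy.spatial.transform import Rotation as Rt
def plan(target,az):
    "target TCP; az = world heading (rad) of tool z with tool x down. prints the needed shift (units of 30mm, tool axes) and turn (units of .12 rad)"
    o=observe();R0=Rt.from_quat(o['eef_rot']);best=None
    for a in (az,az+np.pi):
        z=np.array([np.cos(a),np.sin(a),0]);x=np.array([0,0,-1.]);G=Rt.from_matrix(np.stack([x,np.cross(z,x),z],1))
        rv=(R0.inv()*G).as_rotvec()
        if best is None or np.linalg.norm(rv)<np.linalg.norm(best): best=rv
    d=R0.inv().apply(np.array(target)-o['tcp_pos'])
    print('tcp',o['tcp_pos'].round(1),'F',o['wrist_force'].round(1),'gap',round(o['finger_gap'],1),'t',round(o['time_s'],2))
    print('R',R0.as_matrix().round(3).tolist(),'q',o['q'].round(2))
    print('shift30',(d/30).round(2),'turn.12',(best/.12).round(2))
E
python3 -c "
from h import *
C=lambda x,y,z:ray('top0',190+(x-1.1)/3.2,130+(y-1.1)/3.2,z)
nl,nr,fr=C(133,354,12),C(395,303,12),C(352,60,12); s1,s2=C(175,206,12),C(305,182,12)
for n,p in zip('nl nr fr s1 s2'.split(),(nl,nr,fr,s1,s2)):print(n,p)
ey=(nl-nr)/np.linalg.norm(nl-nr);print('stand az',np.arctan2(-ey[0],ey[1]),np.arctan2(-(s1-s2)[0],(s1-s2)[1]),np.linalg.norm(nl-nr))
print('mid',(s1+s2)/2,'stud',C(209,190,61),'spec',C(143,272,28))
h,r=C(677,275,12),C(727,405,66);print('hook',h,'rear',r,'az',np.arctan2(*(h-r)[[1,0]]))
f=C(697,322,66);print('front',f)
plan([h[0]*.4+r[0]*.6,h[1]*.4+r[1]*.6,230],np.arctan2(*(h-r)[[1,0]]))
"
```

```text
nl [464.8 164.9  12. ]
nr [501.7 -48.5  12. ]
fr [704.4 -17.   12. ]
s1 [585.  130.3  12. ]
s2 [602.8  23.5  12. ]
stand az 0.1712216309188046 0.1651486774146264 216.56677953924515
mid [593.9  76.9  12. ] stud [591.2  95.7  61. ] spec [530.2 153.6  28. ]
hook [ 519.8 -281.    12. ] rear [ 415.3 -302.8   66. ] az 0.2056628710328344
front [ 479.8 -282.3   66. ]
tcp [ 136.  -558.2  230.5] F [-0.2 -0.4 -0.4] gap 85.3 t 0.1
R [[-0.0, 0.972, 0.237], [0.002, 0.237, -0.972], [-1.0, 0.0, -0.002]] q [-1.54  0.18  1.61  0.    1.35 -0.21]
shift30 [ 0.03 12.48 -6.02] turn.12 [-1.281e+01 -1.000e-02 -1.000e-02]
```

Request:
arm_command --increments '[[1,[0,0.9,-0.43],[-1,0,0]],[1,[0,0.95,-0.32],[-1,0,0]],[1,[0,0.98,-0.2],[-1,0,0]],[1,[0,1,-0.09],[-1,0,0]],[1,[0,1,0.03],[-1,0,0]],[1,[0,0.99,0.15],[-1,0,0]],[1,[0,0.97,0.26],[-1,0,0]],[1,[0,0.93,0.38],[-1,0,0]],[1,[0,0.88,0.48],[-1,0,0]],[1,[0,0.81,0.58],[-1,0,0]]]' --newtons 40

```text
time_s: 1.35
tcp_pos: [368.9, -355.7, 226.5]
eef_rot: [0.038, 0.707, -0.031, 0.705]
wrist_force: [-0.3, -0.6, -0.3]
finger_gap: 85.5
```

```bash
python3 -c "
from h import *
plan([457,-294,210],.206)"
```

```text
tcp [ 368.9 -355.7  226.5] F [-0.3 -0.6 -0.3] gap 85.5 t 1.35
R [[-0.003, 0.097, 0.995], [0.01, 0.995, -0.097], [-1.0, 0.009, -0.004]] q [-1.    0.05  1.76  0.    1.34 -0.9 ]
shift30 [0.56 2.33 2.73] turn.12 [-2.53 -0.02 -0.08]
```

Request:
arm_command --increments '[[1,[0.1,0.55,0.7],[-0.6,0,0]],[1,[0.1,0.55,0.7],[-0.6,0,0]],[1,[0.1,0.5,0.65],[-0.6,0,0]],[1,[0.1,0.4,0.5],[-0.5,0,0]],[1,[0.1,0.2,0.25],[-0.2,0,0]],[1,[0,0,0],[0,0,0]],[1,[0,0,0],[0,0,0]],[1,[0,0,0],[0,0,0]],[1,[0,0,0],[0,0,0]],[1,[0,0,0],[0,0,0]]]'

```text
time_s: 2.6
tcp_pos: [452.3, -284.6, 209.5]
eef_rot: [-0.07, 0.705, 0.079, 0.702]
wrist_force: [0.1, -0.3, 0.3]
finger_gap: 85.5
```

```bash
python3 -c "
from h import *
plan([457,-294,210],.206)
snap('wrist','w1')
a=cv2.imread('pics/w1.png')
for X in ([470,-290,66],[415,-303,66],[520,-281,12]): print(proj('w1',X))
"
```

```text
tcp [ 452.3 -284.6  209.5] F [ 0.1 -0.3  0.3] gap 85.5 t 2.6
R [[-0.006, -0.211, 0.978], [0.012, 0.977, 0.211], [-1.0, 0.013, -0.003]] q [-0.79  0.12  1.72  0.    1.31 -1.  ]
shift30 [-0.02 -0.34  0.09] turn.12 [ 0.05 -0.03 -0.11]
[337.1 199.2]
[274.3 200.3]
[382.2 188. ]
```

View pics/w1.png

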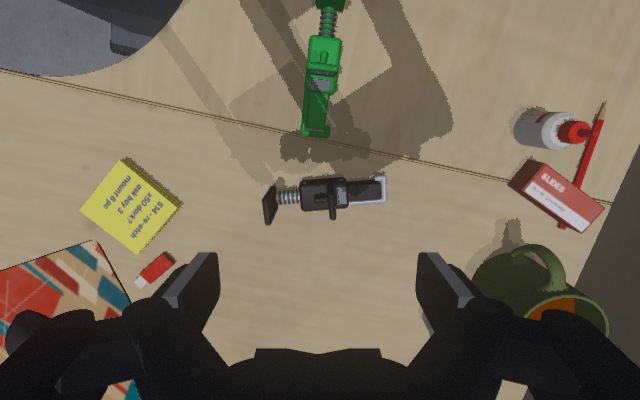

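```bash
python3 -c "
from h import *
a=cv2.imread('pics/w1.png')
cv2.imwrite('pics/c2.png',cv2.resize(a[165:235,250:400],None,fx=5,fy=5,interpolation=cv2.INTER_CUBIC))
c=np.load('pics/w1.npz');print('cam',-c['R'].T@c['t'].ravel(),c['K'][0,0])
"
```

```text
cam [ 437.69256405 -220.31271303  353.44284262] 330.19975801724314
```

View pics/c2.png

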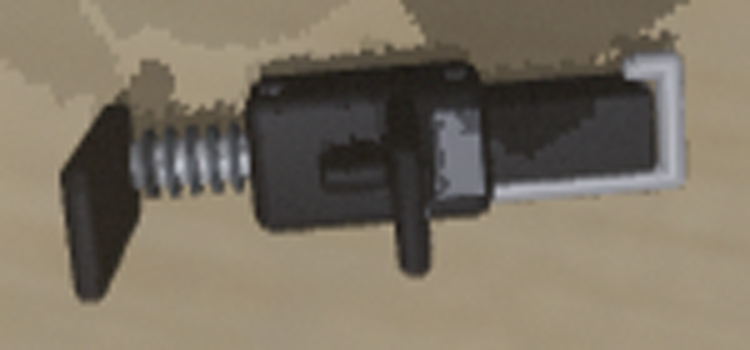

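```bash
python3 -c "
from h import *
C=lambda x,y,z:ray('w1',250+(x-2)/5,165+(y-2)/5,z)[:2]
ul,ll,ur,lr=[C(*p,26) for p in ((255,88),(262,228),(480,68),(487,212))]
m0,m1=(ul+ll)/2,(ur+lr)/2; d=m1-m0;L=np.linalg.norm(d);d/=L;az=np.arctan2(d[1],d[0]);n=np.array([-d[1],d[0]])
print('len',L,np.linalg.norm(ul-ll),az); O=(m0+m1)/2-11*d; print('O',O)
q=lambda p:[((p-O)@d).round(1),((p-O)@n).round(1)]
print('nose end exp 70',q(C(655,88,22)),q(C(655,172,22)))
print('hook outer exp 78,-15..15',q(C(685,55,12)),q(C(685,185,12)))
print('rear tab top exp -45,+-13',q(C(62,175,66)),q(C(76,300,66)))
print('front tab top exp 21,-13',q(C(430,272,66)),q(C(397,272,66)))
G=O-12*d; print(G); plan([*G,140],az)
"
```

```text
len 46.0908884704992 29.492371895118932 0.29498961436051757
O [ 449.62514322 -300.99802904]
nose end exp 70 [np.float64(69.9), np.float64(7.3)] [np.float64(69.3), np.float64(-10.5)]
hook outer exp 78,-15..15 [np.float64(78.1), np.float64(11.6)] [np.float64(77.4), np.float64(-16.6)]
rear tab top exp -45,+-13 [np.float64(-44.6), np.float64(9.7)] [np.float64(-45.1), np.float64(-14.1)]
front tab top exp 21,-13 [np.float64(20.1), np.float64(-13.9)] [np.float64(14.1), np.float64(-13.5)]
[ 438.14348128 -304.486788  ]
tcp [ 452.4 -284.6  209.5] F [-0.2 -0.   0.1] gap 85.3 t 2.65
R [[-0.006, -0.211, 0.978], [0.012, 0.977, 0.211], [-1.0, 0.013, -0.003]] q [-0.79  0.12  1.72  0.    1.31 -1.  ]
shift30 [ 2.31 -0.58 -0.6 ] turn.12 [-0.69 -0.02 -0.11]
```

Close-up check: this is the black probe, with its rear tab at w1 px (268,205), front tab (332,215) and hook at (386,190) opening to the +y side. Model points agree within about 2 mm. I'll go above it and check before descending.

Request:
arm_command --increments '[[1,[0.6,-0.2,-0.2],[-0.2,0,-0.04]],[1,[0.7,-0.2,-0.2],[-0.25,0,-0.04]],[1,[0.7,-0.2,-0.1],[-0.24,0,-0.03]],[1,[0.7,0,0],[0,0,0]],[1,[0.5,0,0],[0,0,0]],[1,[0.2,0,0],[0,0,0]],[1,[0,0,0],[0,0,0]],[1,[0,0,0],[0,0,0]],[1,[0,0,0],[0,0,0]],[1,[0,0,0],[0,0,0]]]' --newtons 40

```text
time_s: 3.9
tcp_pos: [443.4, -308.1, 108.0]
eef_rot: [-0.107, 0.699, 0.103, 0.7]
wrist_force: [-0.4, 0.4, 0.5]
finger_gap: 85.4
```

```bash
python3 -c "
from h import *
plan([441.6,-305.5,31],.293)"
```

```text
tcp [ 443.4 -308.1  108. ] F [-0.4  0.4  0.5] gap 85.4 t 3.9
R [[0.003, -0.293, 0.956], [-0.006, 0.956, 0.293], [-1.0, -0.007, 0.001]] q [-0.83  0.25  1.8  -0.    1.09 -1.12]
shift30 [ 2.57  0.12 -0.03] turn.12 [0.04 0.01 0.06]
```

Request:
arm_command --increments '[[1,[0.6,0.06,0],[0,0,0.03]],[1,[0.7,0.06,0],[0,0,0.03]],[1,[0.6,0,0],[0,0,0]],[1,[0.4,0,0],[0,0,0]],[1,[0.25,0,0],[0,0,0]],[-1,[0,0,0],[0,0,0]],[-1,[0,0,0],[0,0,0]],[-1,[0,0,0],[0,0,0]],[-1,[0,0,0],[0,0,0]],[-1,[0,0,0],[0,0,0]]]' --newtons 40

```text
time_s: 5.15
tcp_pos: [447.1, -306.6, 31.1]
eef_rot: [-0.107, 0.696, 0.102, 0.703]
wrist_force: [0.6, 0.5, -2.5]
finger_gap: 40.8
```

```bash
python3 -c "
from h import *
plan([441.6,-305.5,31],.293)"
```

```text
tcp [ 447.1 -306.6   31.1] F [ 0.6  0.5 -2.5] gap 40.8 t 5.15
R [[0.01, -0.293, 0.956], [-0.005, 0.956, 0.293], [-1.0, -0.007, 0.009]] q [-0.82  0.37  1.83  0.01  0.93 -1.12]
shift30 [ 0.    0.09 -0.16] turn.12 [0.03 0.07 0.06]
```

Request:
arm_command --increments '[[-1,[-0.5,0,0],[0,0,0]],[-1,[-0.9,0,0],[0,0,0]],[-1,[-0.9,0,0],[0,0,0]],[-1,[-0.6,0.3,0.2],[0.05,0,0]],[-1,[-0.2,0.7,0.35],[0.1,0,0]],[-1,[0,0.85,0.4],[0.1,0,0]],[-1,[0,0.85,0.4],[0.1,0,0]],[-1,[0,0.85,0.4],[0.1,0,0]],[-1,[0,0.85,0.4],[0.1,0,0]],[-1,[0,0.85,0.4],[0.1,0,0]]]'

```text
time_s: 6.4
tcp_pos: [478.9, -131.5, 133.7]
eef_rot: [-0.077, 0.699, 0.072, 0.707]
wrist_force: [0.5, 0.4, -1.3]
finger_gap: 41.1
```

```bash
python3 -c "
from h import *
plan([520,36,110],.168)"
```

```text
tcp [ 478.9 -131.5  133.7] F [ 0.5  0.4 -1.3] gap 41.1 t 6.4
R [[0.012, -0.21, 0.978], [-0.006, 0.978, 0.21], [-1.0, -0.009, 0.01]] q [-0.51  0.11  1.9   0.    1.12 -0.72]
shift30 [0.77 5.18 2.5 ] turn.12 [0.36 0.09 0.07]
```

Request:
arm_command --increments '[[-1,[0.1,0.85,0.41],[0.1,0.03,0.02]],[-1,[0.1,0.85,0.41],[0.1,0.03,0.02]],[-1,[0.15,0.85,0.41],[0.1,0.03,0.02]],[-1,[0.15,0.8,0.38],[0.05,0,0]],[-1,[0.15,0.6,0.3],[0,0,0]],[-1,[0.1,0.3,0.15],[0,0,0]],[-1,[0,0,0],[0,0,0]],[-1,[0,0,0],[0,0,0]],[-1,[0,0,0],[0,0,0]],[-1,[0,0,0],[0,0,0]]]'

```text
time_s: 7.65
tcp_pos: [516.4, 9.0, 115.9]
eef_rot: [-0.061, 0.704, 0.058, 0.705]
wrist_force: [-0.3, -0.0, -2.4]
finger_gap: 41.3
```

```bash
python3 -c "
from h import *
plan([520,36,110],.168)
snap('wrist','w2');snap('scene','scene2')
for p in ([591,96,61],[591,96,12],[593.9,76.9,12],[600,50,90]): print(proj('w2',p))"
```

```text
tcp [516.4   9.  115.9] F [-0.3 -0.  -2.4] gap 41.3 t 7.65
R [[0.002, -0.167, 0.986], [-0.003, 0.986, 0.167], [-1.0, -0.004, 0.002]] q [-0.21  0.19  1.85 -0.    1.1  -0.38]
shift30 [0.19 0.87 0.27] turn.12 [-0.    0.01  0.03]
[473.1  98. ]
[441.9  99.8]
[438.7 127.4]
[489.  189.7]
```

View pics/w2.png

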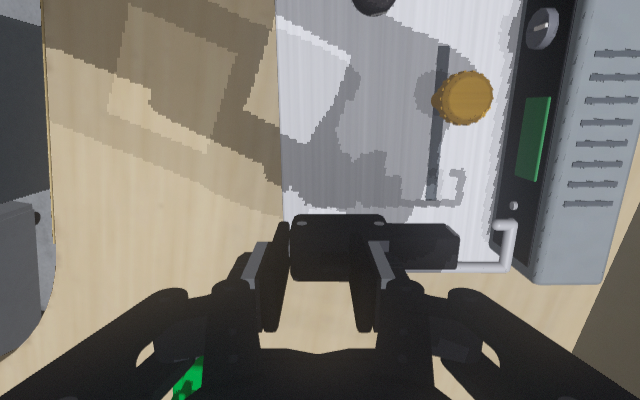

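```bash
python3 -c "
from h import *
a=cv2.imread('pics/w2.png');h=cv2.cvtColor(a,cv2.COLOR_BGR2HSV)
m=cv2.inRange(h,(12,120,90),(28,255,255));m[:, :400]=0;m[150:]=0
cs=max(cv2.findContours(m,0,2)[0],key=cv2.contourArea);print(cv2.boundingRect(cs),cv2.minEnclosingCircle(cs))
mid=np.array([593.9,76.9]);ex=np.array([np.cos(.168),np.sin(.168)]);ey=np.array([-ex[1],ex[0]])
S=lambda p:(((p[:2]-mid)@ex).round(1),((p[:2]-mid)@ey).round(1))
print('slot ends',S(ray('w2',442.5,46,12)),S(ray('w2',431,198,12)))
print('head',[ (u,S(ray('w2',u,98,61))) for u in (462,467,470)])
t=np.array([516.4,9.0]);zb=115.9-31
T=lambda p:(((p[:2]-t)@ex).round(1),((p[:2]-t)@ey).round(1))
print('nose end top exp70,+-9',T(ray('w2',445,225,zb+22)),T(ray('w2',459,236,zb+22)),T(ray('w2',459,263,zb+22)))
print('hook outer exp 102,-15',T(ray('w2',516,222,zb+12)),T(ray('w2',512,272,zb+12)),'barb tip x',T(ray('w2',493,225,zb+12)))
print('body back exp -14,+-15',T(ray('w2',291,218,zb+26)),T(ray('w2',291,280,zb+26)))
"
```

```text
(440, 71, 53, 54) ((465.1000061035156, 96.9000015258789), 28.460947036743164)
slot ends (np.float64(-2.9), np.float64(54.7)) (np.float64(-0.6), np.float64(-53.6))
head [(462, (np.float64(-6.0), np.float64(19.3))), (467, (np.float64(-3.1), np.float64(19.3))), (470, (np.float64(-1.4), np.float64(19.3)))]
nose end top exp70,+-9 (np.float64(61.2), np.float64(12.8)) (np.float64(68.8), np.float64(7.1)) (np.float64(70.4), np.float64(-7.5))
hook outer exp 102,-15 (np.float64(102.1), np.float64(10.9)) (np.float64(104.6), np.float64(-17.9)) barb tip x (np.float64(90.4), np.float64(9.2))
body back exp -14,+-15 (np.float64(-13.6), np.float64(17.8)) (np.float64(-14.3), np.float64(-14.8))
```

Request:
arm_command --increments '[[-1,[0.2,0.2,0.08],[0,0,0]],[-1,[0.5,0.2,0.06],[0,0,0]],[-1,[0.5,0.05,0.05],[0,0,0]],[-1,[0.45,0,0],[0,0,0]],[-1,[0.3,0,0],[0,0,0]],[-1,[0.2,0,0],[0,0,0]],[-1,[0.1,0,0],[0,0,0]],[-1,[0,0,0],[0,0,0]],[-1,[0,0,0],[0,0,0]],[-1,[0,0,0],[0,0,0]]]'

```text
time_s: 9.0
tcp_pos: [520.0, 24.0, 43.0]
eef_rot: [-0.06, 0.704, 0.058, 0.705]
wrist_force: [0.5, 0.4, -2.0]
finger_gap: 40.9
```

```bash
cat >> h.py <<'E'
mid=np.array([593.9,76.9]);ex=np.array([np.cos(.168),np.sin(.168)]);ey=np.array([-ex[1],ex[0]])
def st(xs,ys,z):
    p=mid+xs*ex+ys*ey; plan([*p,z],.168)
    o=observe();d=o['tcp_pos'][:2]-mid;f=o['wrist_force'][:2];print('tcp in stand',(d@ex).round(1),(d@ey).round(1),o['tcp_pos'][2].round(1),'F stand',(f@ex).round(1),(f@ey).round(1))
E
python3 -c "
from h import *
st(-82,-28,45)"
```

```text
tcp [520.  24.  43.] F [ 0.5  0.4 -2. ] gap 40.9 t 9.0
R [[0.001, -0.167, 0.986], [-0.003, 0.986, 0.167], [-1.0, -0.003, 0.001]] q [-0.18  0.32  1.87 -0.    0.95 -0.35]
shift30 [-0.07  0.39 -0.01] turn.12 [-0.    0.01  0.03]
tcp in stand -81.7 -39.8 43.0 F stand 0.6 0.4
```

Request:
arm_command --increments '[[-1,[-0.05,0.2,0],[0,0,0]],[-1,[-0.02,0.25,0],[0,0,0]],[-1,[0,0.25,0],[0,0,0]],[-1,[0,0.2,0],[0,0,0]],[-1,[0,0.1,0],[0,0,0]],[-1,[0,0,0],[0,0,0]],[-1,[0,0,0],[0,0,0]],[-1,[0,0,0],[0,0,0]],[-1,[0,0,0],[0,0,0]],[-1,[0,0,0],[0,0,0]]]'

```text
time_s: 10.25
tcp_pos: [514.8, 55.8, 45.5]
eef_rot: [-0.061, 0.704, 0.058, 0.705]
wrist_force: [-0.1, 0.6, -1.4]
finger_gap: 40.9
```

```bash
python3 -c "
from h import *
st(-82,22,45)
snap('wrist','w3');a=cv2.imread('pics/w3.png');cv2.imwrite('pics/c3.png',cv2.resize(a[60:310,320:600],None,fx=2.3,fy=2.3,interpolation=cv2.INTER_CUBIC))"
```

```text
tcp [514.8  55.8  45.5] F [-0.1  0.6 -1.4] gap 40.9 t 10.25
R [[0.002, -0.167, 0.986], [-0.003, 0.986, 0.167], [-1.0, -0.004, 0.002]] q [-0.12  0.31  1.88 -0.    0.95 -0.29]
shift30 [ 0.01  0.99 -0.02] turn.12 [-0.    0.01  0.03]
tcp in stand -81.5 -7.6 45.5 F stand 0.0 0.6
```

View pics/c3.png

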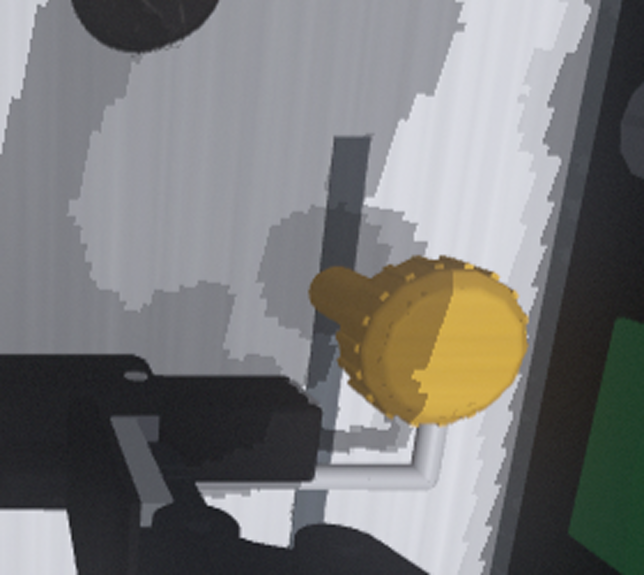

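```bash
python3 -c "
from h import *
C=lambda x,y,z:ray('w3',320+x/2.3,60+y/2.3,z)[:2]
t=observe()['tcp_pos'][:2]
T=lambda p:(((p-t)@ex).round(1),((p-t)@ey).round(1))
zb=14.5
print('nose',T(C(321,405,zb+22)),T(C(318,478,zb+22)),'nose bottom?',T(C(332,440,zb+2)))
print('arm outer corner',T(C(438,487,zb+12)),'arm inner corner',T(C(413,463,zb+12)))
print('slot@stem',T(C(328,290,12)),'slot top',T(C(351,136,12)),'slot low',T(C(308,510,12)))
print('stem left edge base',T(C(312,290,12)),'head centre top', T(C(445,343,61)))
"
```

```text
nose (np.float64(69.0), np.float64(7.0)) (np.float64(70.3), np.float64(-10.2)) nose bottom? (np.float64(82.1), np.float64(-10.2))
arm outer corner (np.float64(103.6), np.float64(-17.7)) arm inner corner (np.float64(96.9), np.float64(-11.5))
slot@stem (np.float64(78.6), np.float64(26.6)) slot top (np.float64(79.5), np.float64(62.3)) slot low (np.float64(80.4), np.float64(-32.0))
stem left edge base (np.float64(74.7), np.float64(26.6)) head centre top (np.float64(78.0), np.float64(28.6))
```

Seen in the close view, relative to the tool: passage 70–89.7 mm, its middle at 79.7, and the stem at about 78.7 mm and about 27 mm to +y. So it is aligned within 1 mm. Now I slide sideways in small steps.

Request:
arm_command --increments '[[-1,[0,0.08,-0.02],[0,0,0]],[-1,[0,0.1,-0.01],[0,0,0]],[-1,[0,0.1,0],[0,0,0]],[-1,[0,0.1,0],[0,0,0]],[-1,[0,0.1,0],[0,0,0]],[-1,[0,0.1,0],[0,0,0]],[-1,[0,0.05,0],[0,0,0]],[-1,[0,0,0],[0,0,0]],[-1,[0,0,0],[0,0,0]],[-1,[0,0,0],[0,0,0]]]'

```text
time_s: 11.55
tcp_pos: [510.4, 75.8, 45.5]
eef_rot: [-0.061, 0.704, 0.058, 0.705]
wrist_force: [-0.2, -0.2, -2.4]
finger_gap: 41.0
```

```bash
python3 -c "
from h import *
st(-82.3,24,45)"
```

```text
tcp [510.4  75.8  45.5] F [-0.2 -0.2 -2.4] gap 41.0 t 11.55
R [[0.002, -0.167, 0.986], [-0.003, 0.986, 0.167], [-1.0, -0.004, 0.002]] q [-0.08  0.3   1.88 -0.    0.95 -0.25]
shift30 [0.01 0.37 0.01] turn.12 [0.   0.01 0.03]
tcp in stand -82.5 12.8 45.5 F stand -0.2 -0.2
```

Request:
arm_command --increments '[[-1,[0,0.05,0],[0,0,0]],[-1,[0,0.05,0],[0,0,0]],[-1,[0,0.05,0],[0,0,0]],[-1,[0,0.05,0],[0,0,0]],[-1,[0,0.04,0],[0,0,0]],[-1,[0,0.04,0],[0,0,0]],[-1,[0,0.04,0],[0,0,0]],[-1,[0,0.04,0],[0,0,0]],[-1,[0,0.04,0],[0,0,0]],[-1,[0,0,0],[0,0,0]]]'

```text
time_s: 12.8
tcp_pos: [508.5, 87.3, 45.4]
eef_rot: [-0.061, 0.704, 0.057, 0.705]
wrist_force: [0.6, -2.9, -1.6]
finger_gap: 41.2
```

```bash
python3 -c "
from h import *
st(-82.3,24,43)"
```

```text
tcp [508.5  87.3  45.4] F [ 0.6 -2.9 -1.6] gap 41.2 t 12.8
R [[0.002, -0.167, 0.986], [-0.005, 0.986, 0.167], [-1.0, -0.005, 0.002]] q [-0.06  0.3   1.88 -0.01  0.95 -0.22]
shift30 [ 0.08 -0.02  0.01] turn.12 [-0.01  0.01  0.04]
tcp in stand -82.5 24.5 45.4 F stand 0.1 -3.0
```

Contact came at stand y 24.5, where predicted (−3 N sideways): the stem lies against the hook's shaft. Next I back off 2.5 mm and lower to the plate.

Request:
arm_command --increments '[[-1,[0.03,-0.05,0],[0,0,0]],[-1,[0.03,-0.03,0],[0,0,0]],[-1,[0.03,0,0],[0,0,0]],[-1,[0.02,0,0],[0,0,0]],[-1,[0.02,0,0],[0,0,0]],[-1,[0.02,0,0],[0,0,0]],[-1,[0,0,0],[0,0,0]],[-1,[0,0,0],[0,0,0]],[-1,[0,0,0],[0,0,0]],[-1,[0,0,0],[0,0,0]]]'

```text
time_s: 14.05
tcp_pos: [509.1, 85.7, 42.2]
eef_rot: [-0.061, 0.704, 0.058, 0.705]
wrist_force: [-1.5, 0.1, 0.8]
finger_gap: 40.9
```

```bash
python3 -c "
from h import *
st(-82.3,22,43)"
```

```text
tcp [509.1  85.7  42.2] F [-1.5  0.1  0.8] gap 40.9 t 14.05
R [[0.002, -0.168, 0.986], [-0.004, 0.986, 0.168], [-1.0, -0.004, 0.002]] q [-0.06  0.31  1.88 -0.    0.95 -0.23]
shift30 [-0.03 -0.03 -0.  ] turn.12 [0.   0.01 0.03]
tcp in stand -82.2 22.8 42.2 F stand -1.4 0.3
```

Request:
arm_command --increments '[[0.05,[0,0,0],[0,0,0]],[0.15,[0,0,0],[0,0,0]],[0.25,[0,0,0],[0,0,0]],[0.35,[0,0,0],[0,0,0]],[0.45,[0,0,0],[0,0,0]],[0.6,[0,0,0],[0,0,0]],[0.8,[0,0,0],[0,0,0]],[1,[0,0,0],[0,0,0]],[1,[0,0,0],[0,0,0]],[1,[0,0,0],[0,0,0]]]'

```text
time_s: 15.3
tcp_pos: [510.1, 85.7, 42.6]
eef_rot: [-0.061, 0.703, 0.058, 0.706]
wrist_force: [-0.2, 0.9, -0.1]
finger_gap: 85.7
```

```bash
python3 -c "
from h import *
st(-89,22.8,42)
snap('wrist','w4');a=cv2.imread('pics/w4.png');cv2.imwrite('pics/c4.png',a[60:400,200:600])"
```

```text
tcp [510.1  85.7  42.6] F [-0.2  0.9 -0.1] gap 85.7 t 15.3
R [[0.004, -0.167, 0.986], [-0.004, 0.986, 0.168], [-1.0, -0.004, 0.004]] q [-0.06  0.31  1.88 -0.    0.94 -0.23]
shift30 [ 0.02  0.   -0.26] turn.12 [0.   0.03 0.04]
tcp in stand -81.2 22.7 42.6 F stand -0.1 1.0
```

View pics/c4.png

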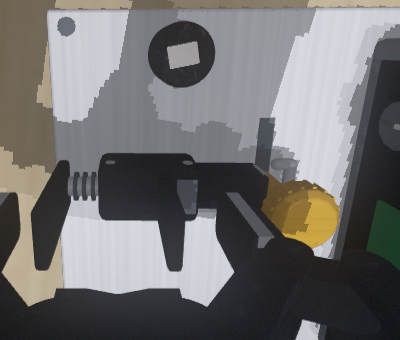

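The released probe has closed: the barb shows beside the stem at (285,165), and both fingers stand clear of the tabs. I lift straight up.

Request:
arm_command --increments '[[1,[-0.1,0,0],[0,0,0]],[1,[-0.3,0,0],[0,0,0]],[1,[-0.6,0,0],[0,0,0]],[1,[-0.9,0,0],[0,0,0]],[1,[-0.9,0,0],[0,0,0]],[1,[-0.9,0,0],[0,0,0]],[1,[-0.6,0,-0.4],[0,0,0]],[1,[-0.3,0,-0.5],[0,0,0]],[1,[0,0,0],[0,0,0]],[1,[0,0,0],[0,0,0]]]'

```text
time_s: 16.6
tcp_pos: [483.4, 81.6, 190.1]
eef_rot: [-0.061, 0.701, 0.058, 0.708]
wrist_force: [-0.0, 0.8, 0.8]
finger_gap: 85.5
```

```bash
python3 -c "
from h import *
st(-89,22.8,150)
snap('wrist','w5');a=cv2.imread('pics/w5.png');cv2.imwrite('pics/c5.png',cv2.resize(a[80:330,210:570],None,fx=2.2,fy=2.2,interpolation=cv2.INTER_CUBIC))"
```

```text
tcp [483.4  81.6 190.1] F [-0.   0.8  0.8] gap 85.5 t 16.6
R [[0.01, -0.167, 0.986], [-0.004, 0.986, 0.168], [-1.0, -0.006, 0.009]] q [-0.07  0.03  1.86 -0.    1.24 -0.24]
shift30 [ 1.34 -0.    0.63] turn.12 [0.   0.07 0.05]
tcp in stand -108.2 23.2 190.1 F stand 0.1 0.8
```

View pics/c5.png

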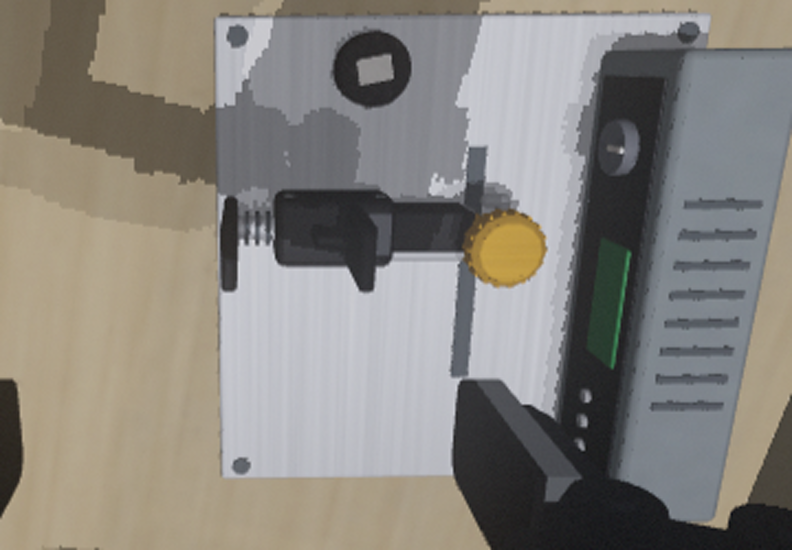

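```bash
python3 -c "
from h import *
C=lambda x,y,z:ray('w5',210+(x-1)/2.2,80+(y-1)/2.2,z)[:2]
S=lambda p:(((p-mid)@ex).round(1),((p-mid)@ey).round(1))
a,b=C(222,290,78),C(375,290,78);print('tabs',S(a),S(b),'over tabs',np.linalg.norm(a-b))
l,r=[(C(x,y1,38)+C(x,y2,38))/2 for x,y1,y2 in ((275,193,264),(391,195,265))];d=r-l
print('body',S(l),S(r),'rel yaw',np.arctan2(d@ey,d@ex));print('slot',S(C(477,150,12)),S(C(459,374,12)),'head',S(C(510,247,61)))
print('spec',S(C(371,65,28)),'before',S(ray('top0',190+(143-1.1)/3.2,130+(272-1.1)/3.2,28)[:2]))
"
```

```text
tabs (np.float64(-113.9), np.float64(10.0)) (np.float64(-57.6), np.float64(9.9)) over tabs 56.37242233574855
body (np.float64(-92.3), np.float64(23.8)) (np.float64(-43.9), np.float64(23.1)) rel yaw -0.01440757223014707
slot (np.float64(-2.2), np.float64(53.3)) (np.float64(-1.1), np.float64(-53.8)) head (np.float64(-2.5), np.float64(21.7))
spec (np.float64(-53.8), np.float64(89.5)) before (np.float64(-50.0), np.float64(86.3))
```

```bash
python3 -c "
import rig;print(rig.sign_off())"
```

```text
the job is handed in; nothing more can be done
None
```

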